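Tip a bearing cover over the front edge into its drilling nest

TASK

Turn the aluminium cover over into the drilling nest without picking it up: push it along the bench with its long side against the nest's front edge and keep pushing until it tips up on that side and falls over onto the nest. Then push it home against both the back bar and the side bar, so that its recess drops over the support pad and it lies flat. Never lift or carry the cover, and leave the cups, bottle, bolt and brush round it where they are.

Things in the scene. Friction and masses are not known exactly. Their poses are not given: they have to be found in the camera images.
- nest: Drilling nest fixed on the bench: dark steel base plate 124 (x) x 180 (y) x 12 mm with two low steel bars (back and left) and a support pad on top; front and right are open. Origin: centre of its underside, on the bench. +x runs from its front edge, which faces the cover, to its back; +y is its left seen from the front; z up.
- nest_front (a point): On the top of the nest's front edge, at (-62, 2, 12) mm in the nest's frame. The front is a square vertical step, 12 mm high and 180 mm long (y = -90 to 90 mm): the wall edge to tip the cover over.
- nest_back_bar (a point): On the inner face of the back bar, at (42, 2, 17) mm in the nest's frame. The bar is 118 mm long (y = -62 to 56 mm), 16 mm thick, and stands 10 mm above the base (top at z = 22 mm; its screw heads 5 mm more).
- nest_side_bar (a point): On the inner face of the side bar, at (-7, 62, 17) mm in the nest's frame. The bar stands on the left, 66 mm long (x = -40 to 26 mm), 18 mm thick, as high as the back bar.
- nest_home (a point): On the nest's base, at (-3, 2, 12) mm in its frame: middle of the support pad (50 x 78 mm, 3 mm high, steel) and of the cover's home. Seated, the cover touches both bars and its origin lies at (-3, 2, 22) mm in the nest's frame, with 3 mm play round the pad.
- cover: Loose aluminium bearing cover, about 0.25 kg, 10 mm thick: a flange 90 (x) x 120 (y) x 5 mm on a 66 x 96 x 5 mm raised register, which starts face down. Origin: centre of the register's flat face (underside at the start, top once turned over). z is up at the start, down once turned over. It starts on the bench before the nest, its x within 0.3 rad of the nest's x, 12 to 31 mm right of its home.
- cover_recess (a point): Floor of the recess in the flange's outer face (up at the start), at (0, 0, 6.5) mm in the cover's frame; 56 (x) x 84 (y) mm, 3.5 mm deep. It fits over the support pad. A 5.5 mm bolt hole in each flange corner.
- cover_edge_a (a point): Middle of the cover's long edge nearest the robot at the start (-45, 0, 7.5 mm in its frame). The flange overhangs the register by 12 mm all round, its edge 5 to 10 mm above the bench. Pressed with about 10 to 15 N against the nest's front and moved up in a 90 mm arc about the far edge, fingertips raise this edge by friction. Past upright it falls over, some 30 mm short of the back bar.
- cover_edge_b (a point): Middle of the cover's far long (+x) edge, half way up the flange: at (45, 0, 7.5) mm in the cover's frame. This side meets the nest's front and is the one it turns on. Once the cover stands at about 55 degrees the fingertips are under the rim, and pushing straight on at that height carries it past upright.
- cover_edge_c (a point): Middle of the cover's right short (-y) edge, half way up the flange: at (0, -60, 7.5) mm in the cover's frame.
- cover_edge_d (a point): Middle of the cover's left short (+y) edge, half way up the flange: at (0, 60, 7.5) mm in the cover's frame.
- cup_1: Loose turned aluminium cup, 45 mm across, 52 mm tall, standing right of the nest; origin at the centre of its foot. Not to be moved.
- cup_2: A second cup like cup_1, nearer the robot. Not to be moved.
- thread_lock: Small red bottle with a black nozzle, 28 mm across, 84 mm tall, standing to the right behind the nest; origin at the centre of its foot. Not to be moved.
- stud_bolt: Hex bolt standing on its head, 18 mm wide, 49 mm tall, right of the cover towards the robot; origin at the centre of its foot. Easily knocked over. Not to be moved.
- swarf_brush: Blue bench brush, 30 x 85 x 55 mm, standing on its bristles at the bench's left corner; origin at the centre of its underside. Not to be moved.

How it is judged:
By the outcome, as a careful person would: the job done as asked, in the order asked, and still so for the second after the job is handed in, with the robot touching nothing.
It also fails if it takes over 67 s, if anything falls off the work surface, if the arm or the gripper's body presses on something with over 40 N, if the wrist force passes 120 N, or if a joint passes its speed limit or range.

ROBOT

A 7-joint arm with a two-finger parallel gripper is mounted at the origin on a cart in front of the work surface, level with it; the furniture and walls round the work are solid. World frame = base frame: x ahead of the robot, y to its left, z up, the work surface at z = 0. Lengths are in mm, angles in rad, forces in N, time in s.
With the tool pointing down it reaches from about 425 to 875 mm from the base axis. Payload 4.7 kg.
Tool frame: the origin (TCP) lies midway between the tips of the shut fingers; the grasp point (between the pads) lies 19 mm behind it (r.tcp_to_grasp is the distance from the TCP to the grasp point, in mm); z points along the fingers, y is the line along which they close (so a half turn about z gives the same grasp; the last joint's range is limited). The gripper opens to 87 mm and grips with 3 to 60 N. Pads are 19 mm wide; open, the fingers measure 117 mm over their backs; the gripper's body (75 mm by 190 mm) begins 51 mm behind the grasp point.
Start: joints at [-1.317, 0.321, -0.07, 1.45, 0.023, 1.371, -0.057], TCP at [154.407, 631.414, 222.587] pointing down, gripper open.
Joint ranges: [-2.86, 2.86], [-0.3, 2.09], [-1.38, 1.24], [0.06, 2.45], [-1.56, 4.7], [0.09, 2.05], [-2.69, 2.69]. Speed limits (rad/s): [2.57, 2.57, 3.14, 3.14, 3.14, 3.14, 3.14].

INTERFACE

Orientations are given as a 3x3 rotation matrix whose columns are the frame's x, y, z axes.
In Python, from bench import r gives the robot as it stands.
- The arm moves only by the shell command python3 inch.py 'ROWS' [OPENING] [FORCE]. ROWS is 1 to 8 rows, parted by a bar, with the numbers parted by spaces; each row has 4 numbers: dx, dy, dz in mm, then a turn about the tool's z in rad; each row shifts and turns the commanded pose from where the row before left it, along the tool's axes as they then stand; what a row does not reach is not made up. A row lasts 1/12 s, in which the tool goes at most 41.7 mm and 0.125 rad, less where a joint would pass 70% of its speed; a pose out of reach is approached as far as the arm can. OPENING is the opening from 0.0 (shut) to 1.0 (fully open), set as the command begins (- or left out keeps the last). The fingers move at their own pace and stop on an object; FORCE is the grip in N (left out, the last holds). Time passes only in rows, so rows that do not move let the fingers close. It prints the time, the measured TCP pose, the force, the opening and the grip force at its end. Input that does not fit is refused with a message, and nothing moves.
- r.read_state(): the state, without advancing time (a new reading comes with each control period).
- r.camera(name): name is "side" or "top"; returns the picture (400x640x3 uint8, blue, green, red); there is no depth.
- r.get_calibration(name): a dict with "intrinsics" (3x3 intrinsics, pixels), "rvec" (rotation vector, rad) and "tvec" (3), from world to camera coordinates, as OpenCV has them. Camera axes: x right, y down, z forward; pixel columns grow to the right and rows downward; lengths in mm; the calibration is good to about 2 mm. A picture is of the moment at which its call begins. get_calibration takes no time and is no camera call.
- r.sign_off(): hands the job in; it is judged then, once.
The state is a dict: "time": time; "joint_pos": joint angles; "qd": joint speeds; "joint_torque": joint torques, N m; "tcp_pos": TCP position; "tcp_rot": TCP orientation; "wrist_force": force on the tool from outside, world axes, zero at the start; "torque": the same for the moment, N m; "finger_gap": opening from 0.0 (shut) to 1.0 (fully open); "gripper_force": force on a finger pad.
Only numpy, scipy, OpenCV 4.12 (cv2) and the standard library are available. Lean on these libraries where they do the work, as an engineer would, in place of code of your own. Each camera call takes 0.05 s, during which the arm holds its last target. There are 200 camera calls.

## Working session

There is one attempt and no reset: what is moved stays moved. The work goes in short steps, Python scripts to look and compute and a shell command to move; the robot and the scene stay as the last step left them, time stands still between calls to the robot, and variables do not carry over. Pictures are saved under pics/ and viewed, at most 10 in all, crops included, and the job is handed in when it is done.

```bash
ls; mkdir -p pics; python3 - <<'E'
from bench import r
import cv2
for n in("side","top"):
    cv2.imwrite(f"pics/{n}0.png",r.camera(n))
    c=r.get_calibration(n);print(n,c)
s=r.read_state();print(s["time"],s["tcp_pos"],s["tcp_rot"],s["finger_gap"])
E
```

```text
bench.py
inch.py
pics
side {'intrinsics': array([[425.4434084 ,   0.        , 322.99953318],
       [  0.        , 425.4434084 , 199.79060334],
       [  0.        ,   0.        ,   1.        ]]), 'rvec': array([ 2.09179195, -0.32880314,  0.15301687]), 'tvec': array([-540.94437083,   31.59015025,  950.9968602 ])}
top {'intrinsics': array([[419.37605992,   0.        , 323.1431166 ],
       [  0.        , 419.37605992, 196.19513427],
       [  0.        ,   0.        ,   1.        ]]), 'rvec': array([ 2.124291  , -2.12775156,  0.20418349]), 'tvec': array([-233.9990103 ,  487.25258026,  849.33964447])}
0.1 [154.33375878 630.90984617 221.60192743] [[-9.71397071e-01  2.37460876e-01 -2.52252233e-04]
 [ 2.37460963e-01  9.71395665e-01 -1.65902336e-03]
 [-1.48916414e-04 -1.67147049e-03 -9.99998592e-01]] 0.9955985316833569
```

View pics/top0.png

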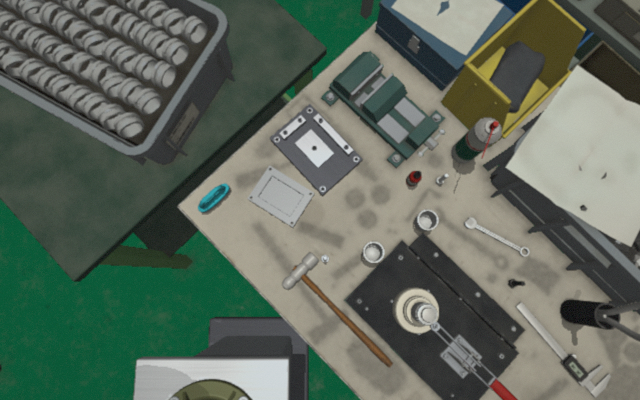

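View pics/side0.png

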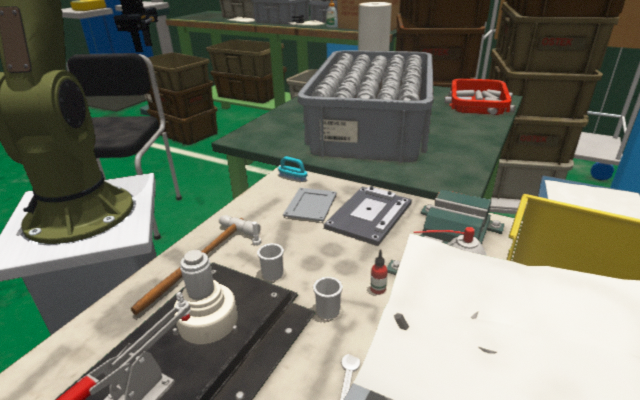

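```bash
cat > h.py <<'E'
from bench import r
import cv2, numpy as np
def cal(n):
    c=r.get_calibration(n); return c["intrinsics"],cv2.Rodrigues(c["rvec"])[0],c["tvec"]
def unproj(n,uv,z):
    K,R,t=cal(n); o=-R.T@t
    d=np.c_[np.atleast_2d(uv),np.ones(len(np.atleast_2d(uv)))]@np.linalg.inv(K).T@R
    return o+d*((z-o[2])/d[:,2])[:,None]
def proj(n,P):
    K,R,t=cal(n); return cv2.projectPoints(np.float64(P).reshape(-1,1,3),R,t,K,None)[0][:,0]
def crop(n,name,x0,y0,w,h,s,draw=()):
    im=r.camera(n)[y0:y0+h,x0:x0+w]; im=cv2.resize(im,None,fx=s,fy=s,interpolation=cv2.INTER_CUBIC)
    for P in draw:
        q=((proj(n,P)-[x0,y0]+.5)*s).astype(int); cv2.polylines(im,[q],True,(0,0,255),1)
    cv2.imwrite(f"pics/{name}.png",im)
E
python3 - <<'E'
from h import *
print(unproj("top",[(281,195),(315,148),(372,253),(427,221),(325,260),(213,199),(414,178)],0).round())
print(-cal("top")[1].T@cal("top")[2],-cal("side")[1].T@cal("side")[2])
crop("top","c1",195,95,160,140,5)
E
```

```text
[[ 498. -140.    0.]
 [ 608. -217.    0.]
 [ 369. -342.    0.]
 [ 439. -466.    0.]
 [ 354. -239.    0.]
 [ 489.   12.    0.]
 [ 537. -441.    0.]]
[ 320.96696034 -230.05415362  926.06897272] [ 293.92922078 -925.19478622  505.60260953]
```

View pics/c1.png

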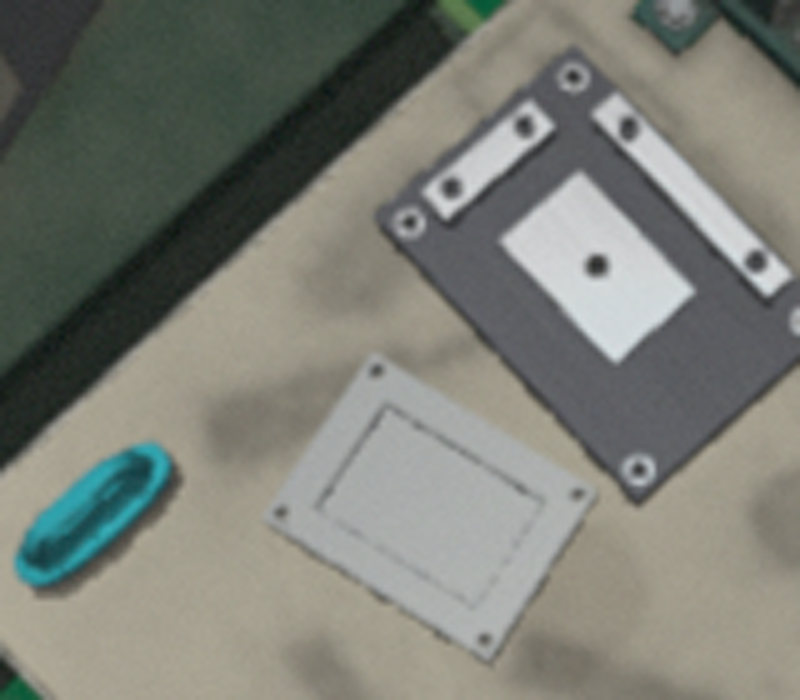

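```bash
cat > m.py <<'E'
from h import *
from scipy.optimize import least_squares
def fit(n,px,loc,z,x0,y0,s,g):
    """fit x,y,yaw of planar points loc (mm, at height z) to crop pixels px"""
    w=unproj(n,(np.array(px)+.5)/s-.5+[x0,y0],z)[:,:2]; loc=np.array(loc,float)
    f=lambda p:((np.c_[loc@[np.cos(p[2]),-np.sin(p[2])],loc@[np.sin(p[2]),np.cos(p[2])]]+p[:2])-w).ravel()
    o=least_squares(f,g); return o.x,o.fun.reshape(-1,2).round(1).tolist()
E
python3 - <<'E'
from m import *
n,e=fit("top",[(378,215),(575,50),(640,502)],[(-62,90),(62,90),(-62,-90)],12,195,95,5,[608,-217,0])
n2,e2=fit("top",[(581,170),(498,240),(617,363),(695,291)],[(22,41),(-28,41),(-28,-37),(22,-37)],15,195,95,5,[608,-217,0])
c,e3=fit("top",[(374,353),(597,493),(490,662),(265,518)],[(45,60),(45,-60),(-45,-60),(-45,60)],10,195,95,5,[498,-140,0])
print(n,e,n2,e2,c,e3,sep="\n")
a=n[2];R=np.array([[np.cos(a),-np.sin(a)],[np.sin(a),np.cos(a)]])
print("cover in nest",(c[:2]-n[:2])@R,c[2]-a)
W=lambda x,y:n[:2]+R@[x,y]
print([ (k,W(*k).round()) for k in [(-62,2),(42,2),(-3,2)]])
for k,u in dict(bolt=(325,260),cup2=(372,253),cup1=(427,221),brush=(213,199)).items(): print(k,(unproj("top",u,25)[0,:2]-n[:2])@R)
E
```

```text
[ 602.98982621 -219.65550773   -0.83539158]
[[-1.1, 1.4], [2.4, -1.1], [-1.4, -0.3]]
[ 604.8158433  -218.34990007   -0.82757886]
[[0.3, 0.3], [-0.3, -0.3], [-0.2, 0.8], [0.2, -0.8]]
[ 494.94192232 -140.99196818   -0.56384743]
[[0.2, -0.3], [0.4, -1.1], [-0.2, 0.2], [-0.4, 1.1]]
cover in nest [-130.82164985  -27.34955069] 0.27154414983182984
[((-62, 2), array([ 563., -172.])), ((42, 2), array([ 633., -249.])), ((-3, 2), array([ 602., -216.]))]
bolt [-153.80166211 -198.18683167]
cup2 [ -69.63475301 -254.67138434]
cup1 [  65.9011672  -284.88353095]
brush [-246.04846925   63.36214529]
```

```bash
cat >> m.py <<'E'
N=np.array([604.,-219.,-0.830])
def tonest(p):
    c,s=np.cos(N[2]),np.sin(N[2]); d=np.array(p[:2])-N[:2]; return np.array([c*d[0]+s*d[1],-s*d[0]+c*d[1]])
def toworld(x,y,z):
    c,s=np.cos(N[2]),np.sin(N[2]); return np.array([N[0]+c*x-s*y,N[1]+s*x+c*y,z])
E
python3 - <<'E'
from m import *
for u in [(150,165),(75,280),(325,55)]: print([tonest(unproj("top",u,z)[0]).round() for z in (0,150)])
print(tonest(r.read_state()["tcp_pos"]))
E
python3 inch.py '0 0 0 0.12 | 0 0 0 0.12 | 0 0 0 0.12 | 0 0 0 0.12 | 0 0 0 0.11' 0.6
python3 inch.py '-35 -4 0 0 | -35 -4 0 0 | -35 -4 0 0 | -35 -5 0 0'
```

```text
[array([-303.,  228.]), array([-283.,  156.])]
[array([-581.,  136.]), array([-516.,   79.])]
[array([175., 160.]), array([117.,  99.])]
[-930.68033276  241.80887572]
time: 0.57
tcp_pos: [154.4, 631.2, 222.1]
tcp_rot: [[-0.671, 0.742, -0.0], [0.742, 0.671, -0.001], [-0.001, -0.001, -1.0]]
wrist_force: [-0.0, -0.3, -0.5]
finger_gap: 0.707
gripper_force: 0.0
time: 0.9
tcp_pos: [237.1, 515.1, 222.0]
tcp_rot: [[-0.675, 0.738, -0.0], [0.738, 0.675, -0.001], [-0.0, -0.0, -1.0]]
wrist_force: [0.2, 0.7, 0.8]
finger_gap: 0.604
gripper_force: 0.0
```

```bash
python3 - <<'E'
from m import *
def tri(a,b):
    P=[K@np.c_[R,t] for K,R,t in (cal("top"),cal("side"))]
    X=cv2.triangulatePoints(P[0],P[1],np.float64(a),np.float64(b))[:,0]; X=X[:3]/X[3]; return X.round(),tonest(X).round(),proj("top",X).round(),proj("side",X).round()
print(tri((135,152),(312,93)),tri((230,35),(434,90)),tri((160,162),(316,152)),sep="\n")
print(tonest(r.read_state()["tcp_pos"]))
E
```

```text
(array([562., 113., 175.]), array([-274.,  193.]), array([[136., 144.]]), array([[307.,  94.]]))
(array([796., -67., 202.]), array([ 17., 244.]), array([[235.,  22.]]), array([[424.,  94.]]))
(array([582., 136.,  -1.]), array([-277.,  223.]), array([[160., 159.]]), array([[314., 153.]]))
[-789.35103774  224.72238147]
```

```bash
python3 inch.py '-39 -11 0 0 | -39 -12 0 0 | -39 -11 0 0 | -39 -12 0 0 | -39 -11 0 0'
python3 inch.py '-39 -12 0 0 | -39 -11 0 0 | -39 -12 0 0 | -39 -11 0 0 | -39 -12 0 0'
python3 inch.py '-32 -23 0 0 | -32 -23 0 0 | -32 -23 0 0 | -32 -23 0 0 | -32 -23 0 0 | -32 -25 0 0 | 0 0 0 0'
python3 -c "
from m import *
print(tonest(r.read_state()['tcp_pos']))"
```

```text
time: 1.32
tcp_pos: [326.3, 332.2, 222.4]
tcp_rot: [[-0.675, 0.738, -0.0], [0.738, 0.675, 0.0], [0.0, -0.0, -1.0]]
wrist_force: [0.9, 0.2, 0.5]
finger_gap: 0.601
gripper_force: 0.0
time: 1.73
tcp_pos: [415.2, 149.4, 222.6]
tcp_rot: [[-0.675, 0.738, 0.0], [0.738, 0.675, 0.001], [0.0, 0.001, -1.0]]
wrist_force: [1.1, -0.0, -0.3]
finger_gap: 0.602
gripper_force: 0.0
time: 2.32
tcp_pos: [440.8, -93.7, 223.0]
tcp_rot: [[-0.666, 0.746, 0.001], [0.746, 0.666, -0.002], [-0.003, -0.0, -1.0]]
wrist_force: [-0.1, -0.4, -0.7]
finger_gap: 0.598
gripper_force: 0.0
[-202.59321328  -35.9152422 ]
```

```bash
python3 inch.py '4 5 40 0 | 0 0 40 0 | 0 0 40 0 | 0 0 40 0 | 0 0 35 0 | 0 0 12 0 | 0 0 0 0 | 0 0 0 0'
python3 -c "
from m import *
s=r.read_state();print(tonest(s['tcp_pos']),s['tcp_pos'])
x,y=tonest(s['tcp_pos'])
crop('top','c2',195,95,160,140,5)"
```

```text
time: 2.98
tcp_pos: [441.6, -78.7, 15.3]
tcp_rot: [[-0.675, 0.738, -0.002], [0.738, 0.675, -0.001], [0.0, -0.002, -1.0]]
wrist_force: [0.9, 0.3, 0.6]
finger_gap: 0.604
gripper_force: 0.0
[-213.12662537  -25.14567952] [441.61022095 -78.6973867   15.28355605]
```

View pics/c2.png

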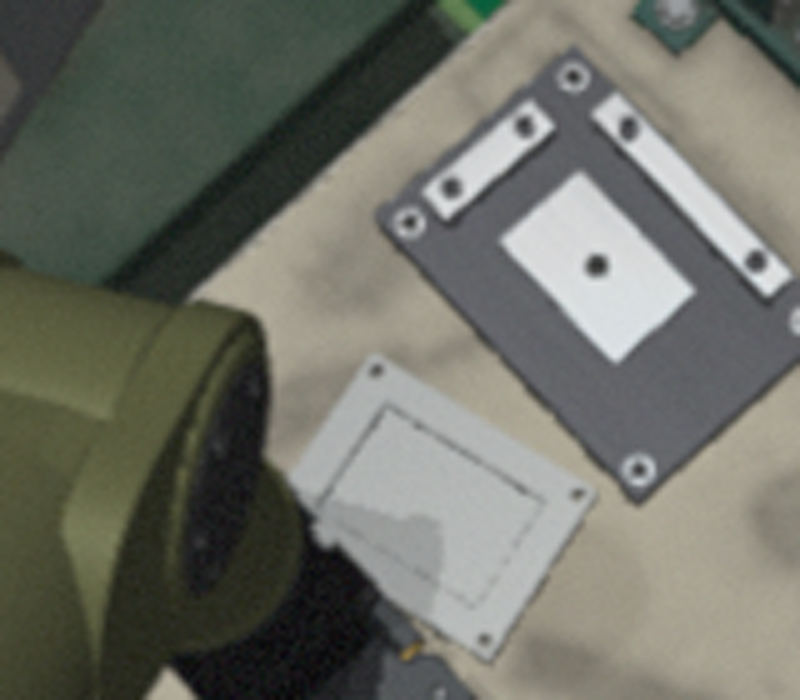

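```bash
python3 inch.py '0 -6 6 0 | 0 0 5 0 | -6 0 0 0 | -6 0 0 0 | -6 0 0 0 | -5 0 0 0 | -5 0 0 0 | -5 0 0 0'
python3 inch.py '-5 0 0 0 | -4 0 0 0 | -4 0 0 0 | 0 0 0 0 | 0 0 0 0'
python3 -c "
from m import *
s=r.read_state();print(tonest(s['tcp_pos']),s['tcp_pos'],tonest(s['wrist_force'][:2]+N[:2]))"
```

```text
time: 3.7
tcp_pos: [460.5, -107.2, 4.6]
tcp_rot: [[-0.675, 0.738, 0.0], [0.738, 0.675, 0.0], [0.0, 0.0, -1.0]]
wrist_force: [-0.4, 0.9, -0.2]
finger_gap: 0.603
gripper_force: 0.6
time: 4.12
tcp_pos: [468.9, -117.2, 4.6]
tcp_rot: [[-0.675, 0.738, 0.0], [0.738, 0.675, -0.001], [-0.001, -0.0, -1.0]]
wrist_force: [-0.7, 0.1, -0.5]
finger_gap: 0.603
gripper_force: 0.0
[-166.26833758  -31.0336991 ] [ 468.88878917 -117.24926894    4.56894954] [-0.53026684 -0.50534192]
```

```bash
cat > st.py <<'E'
from m import *
s=r.read_state();p=tonest(s['tcp_pos']);f=tonest(s['wrist_force'][:2]+N[:2])
print("t %.2f nest x %.1f y %.1f z %.1f  F %.1f %.1f %.1f gap %.2f"%(s['time'],*p,s['tcp_pos'][2],*f,s['wrist_force'][2],s['finger_gap']))
E
python3 inch.py '-2 0 0 0 | -1 0 0 0 | 0 0 0 0' >/dev/null; python3 st.py
python3 inch.py '-1 0 0 0 | -1 0 0 0 | 0 0 0 0'>/dev/null; python3 st.py
python3 -c "
from m import *
crop('top','c3',195,95,160,140,5)"
```

```text
t 4.37 nest x -165.2 y -30.8 z 4.3  F -4.7 0.4 2.8 gap 0.60
t 4.62 nest x -165.1 y -30.8 z 4.1  F -9.4 -1.0 7.2 gap 0.60
```

View pics/c3.png

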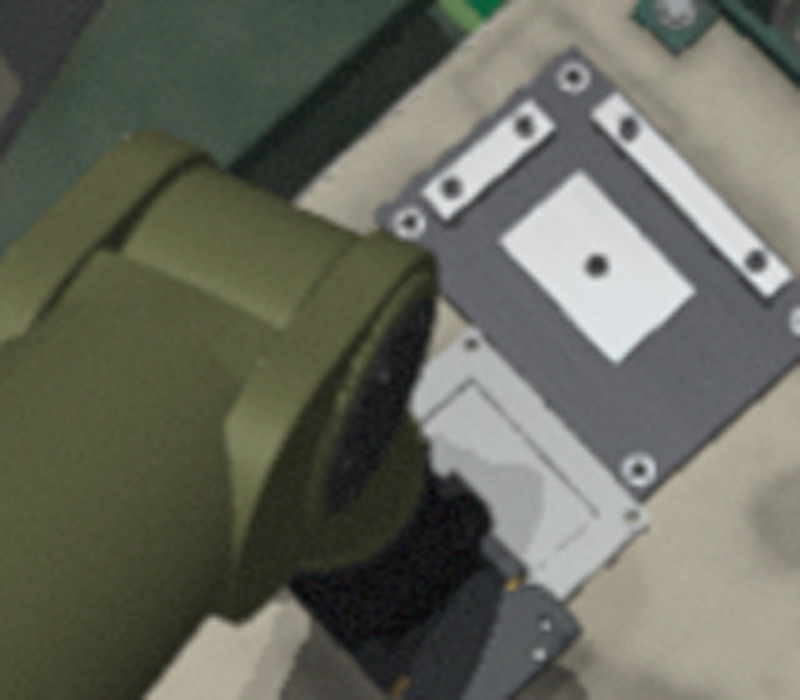

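```bash
python3 inch.py '-1 0 0 0 | 0 0 -5 0 | -0.7 0 -6 0 | 0 0 0 0' >/dev/null; python3 st.py
python3 inch.py '-0.8 0 -5.4 0 | -1.2 0 -5.4 0 | 0 0 0 0' >/dev/null; python3 st.py
python3 -c "
from m import *
crop('side','s1',260,160,160,110,5)"
```

```text
t 5.00 nest x -164.6 y -30.8 z 14.8  F -9.1 -0.3 -1.1 gap 0.60
t 5.25 nest x -162.9 y -30.8 z 25.5  F -9.5 0.8 1.0 gap 0.60
```

View pics/s1.png

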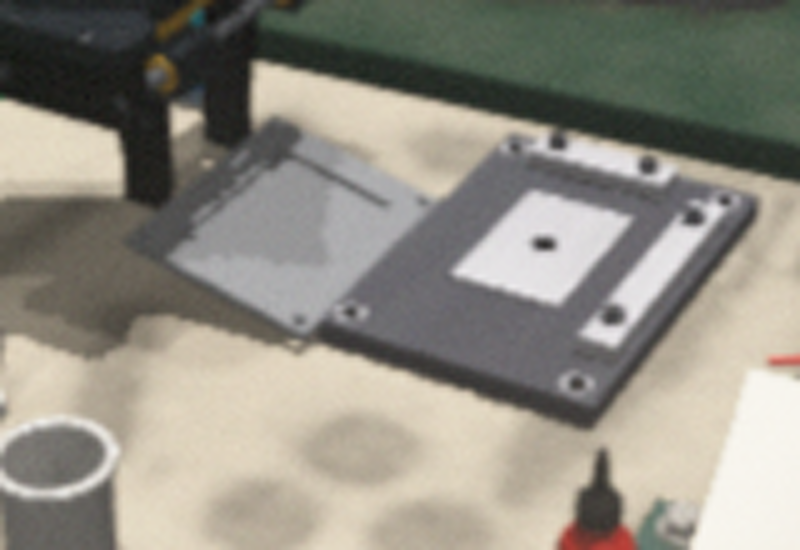

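```bash
python3 inch.py '-2 0 -5.3 0 | -2 0 -5.2 0 | -2.2 0 -5 0 | -2.5 0 -5 0 | 0 0 0 0' >/dev/null; python3 st.py
python3 inch.py '-2.8 0 -4.7 0 | -3 0 -4.6 0 | 0 0 0 0' >/dev/null; python3 st.py
python3 inch.py '-3.4 0 -4.3 0 | -3.5 0 -4.3 0 | 0 0 0 0' >/dev/null; python3 st.py
```

```text
t 5.72 nest x -155.8 y -30.8 z 46.0  F -15.2 0.7 5.4 gap 0.60
t 5.97 nest x -146.9 y -30.5 z 56.1  F -10.1 -0.4 5.8 gap 0.60
t 6.22 nest x -138.9 y -30.5 z 65.2  F -9.1 -1.7 7.6 gap 0.60
```

```bash
python3 inch.py '-3.8 0 -3.9 0 | -4 0 -3.8 0 | 0 0 0 0' >/dev/null; python3 st.py
python3 inch.py '-3.7 0 -3 0 | -3.7 0 -2.8 0 | 0 0 0 0' >/dev/null; python3 st.py
python3 -c "
from m import *
crop('side','s2',260,140,160,120,5)"
```

```text
t 6.47 nest x -129.4 y -30.5 z 73.4  F -6.7 -1.2 8.0 gap 0.60
t 6.72 nest x -120.5 y -30.5 z 79.2  F -4.6 -1.0 6.2 gap 0.60
```

View pics/s2.png

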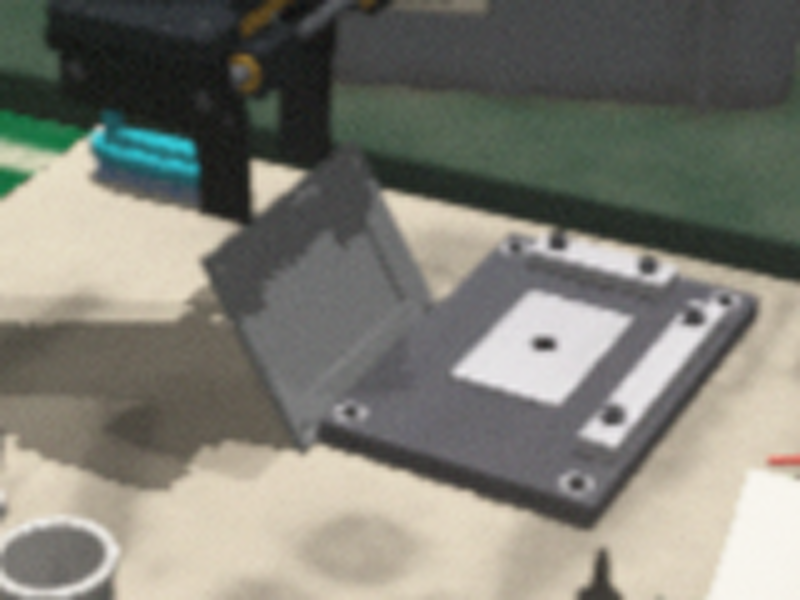

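```bash
python3 inch.py '-5 0 0 0 | -5 0 0 0 | -5 0 0 0 | -5 0 0 0 | 0 0 0 0' >/dev/null; python3 st.py
python3 inch.py '-5 0 0 0 | -5 0 0 0 | -5 0 0 0 | -5 0 0 0 | 0 0 0 0' >/dev/null; python3 st.py
python3 inch.py '-5 0 0 0 | -5 0 0 0 | -5 0 0 0 | 0 0 0 0' >/dev/null; python3 st.py
```

```text
t 7.18 nest x -99.6 y -30.7 z 78.8  F -0.2 -0.5 -0.2 gap 0.60
t 7.60 nest x -80.0 y -30.8 z 78.6  F 0.3 0.2 2.3 gap 0.60
t 7.93 nest x -65.6 y -30.9 z 78.2  F -0.1 0.4 0.8 gap 0.60
```

```bash
python3 inch.py '-6 0 0 0 | -6 0 0 0 | -6 0 0 0 | 0 0 0 0 | 0 0 0 0' >/dev/null; python3 st.py
python3 -c "
from m import *
crop('side','s3',260,140,160,120,5)"
```

```text
t 8.35 nest x -48.3 y -31.0 z 78.1  F 0.2 0.6 -0.1 gap 0.60
```

View pics/s3.png

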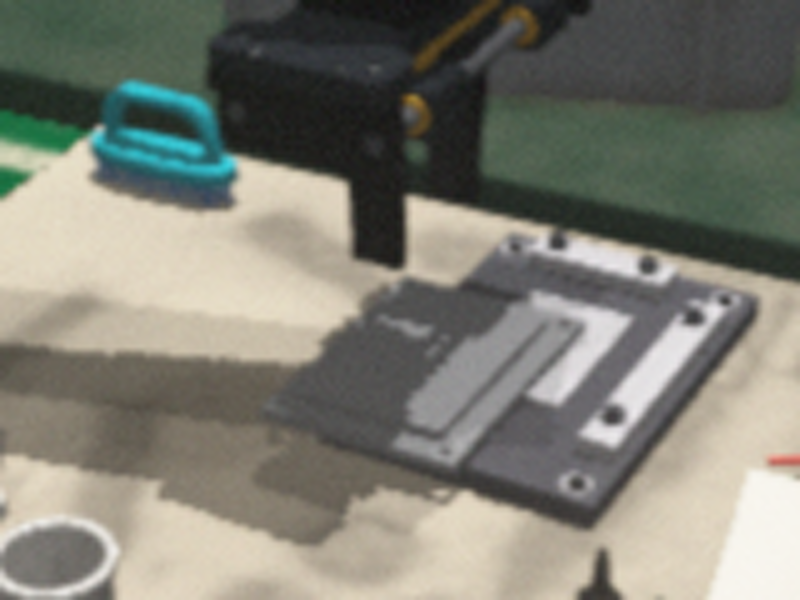

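```bash
python3 -c "
from m import *
for n,u in (('fr',(458,470)),('nr',(267,412)),('fl',(588,325)),('nestfr',(320,430)),('padnr',(453,373)),('nestbr',(592,515))):
  print(n,tonest(unproj('side',(np.array(u)+.5)/5-.5+[260,140],dict(nestfr=12,nestbr=12,padnr=15).get(n,18))[0]).round(1))"
```

```text
fr [  5.9 -98.9]
nr [ -81.1 -100.1]
fl [ 6.2 23.5]
nestfr [-60.  -93.5]
padnr [-29.8 -34. ]
nestbr [ 60.6 -93.1]
```

```bash
python3 inch.py '20 -2 0 0 | 20 -3 0 0 | 18 0 0 0 | 0 0 25 0 | 0 0 25 0 | 0 0 10 0 | 0 0 4 0 | 0 0 0 0' >/dev/null; python3 st.py
python3 inch.py '0 0 0 0' | tail -3;python3 st.py
```

```text
t 9.07 nest x -106.9 y -36.2 z 13.7  F 0.5 0.1 -0.4 gap 0.60
wrist_force: [-0.1, 0.2, 0.7]
finger_gap: 0.602
gripper_force: 0.0
t 9.15 nest x -105.8 y -35.7 z 14.9  F -0.2 0.0 0.7 gap 0.60
```

```bash
python3 inch.py '-6 0 0.7 0 | -5 0 0 0 | -5 0 0 0 | -4 0 0 0 | -4 0 0 0 | -4 0 0 0 | 0 0 0 0' >/dev/null; python3 st.py
python3 inch.py '-4 0 0 0 | -4 0 0 0 | -4 0 0 0 | -4 0 0 0 | 0 0 0 0' >/dev/null; python3 st.py
python3 inch.py '-1 0 0 0 | -1 0 0 0 | 0 0 0 0' >/dev/null; python3 st.py
```

```text
t 9.73 nest x -77.3 y -35.7 z 13.7  F -0.4 -0.4 -0.5 gap 0.60
t 10.15 nest x -61.4 y -35.7 z 13.6  F 0.3 0.3 0.3 gap 0.60
t 10.40 nest x -61.2 y -35.8 z 13.4  F -3.0 -0.1 2.3 gap 0.60
```

```bash
python3 inch.py '12 0 0 0 | 12 0 0 0 | 0 0 -23 0 | 0 0 -23 0 | -28 -30 0 0 | -28 -30 0 0 | -24 -32 0 0 | 0 0 0 0' 0.0 >/dev/null; python3 st.py
python3 inch.py '0 0 20 0 | 0 0 17 0 | 0 0 6 0 | 0 0 0 0 | 0 0 0 0' >/dev/null; python3 st.py
```

```text
t 11.07 nest x 1.3 y -137.7 z 61.2  F 0.3 -1.7 0.2 gap 0.08
t 11.48 nest x -4.4 y -127.6 z 16.7  F 0.3 -0.0 0.6 gap 0.01
```

```bash
python3 inch.py '0 4 3 0 | 0 5 0 0 | 0 5 0 0 | 0 4 0 0 | 0 4 0 0 | 0 4 0 0 | 0 0 0 0' >/dev/null; python3 st.py
python3 inch.py '0 4 0 0 | 0 4 0 0 | 0 4 0 0 | 0 4 0 0 | 0 0 0 0' >/dev/null; python3 st.py
python3 inch.py '0 3 0 0 | 0 3 0 0 | 0 3 0 0 | 0 0 0 0' >/dev/null; python3 st.py
```

```text
t 12.07 nest x -4.4 y -100.9 z 13.8  F 0.1 -0.2 0.5 gap 0.01
t 12.48 nest x -4.6 y -84.1 z 13.5  F 0.8 0.5 0.3 gap 0.00
t 12.82 nest x -4.8 y -75.6 z 13.4  F 0.5 -0.7 0.7 gap 0.01
```

```bash
python3 inch.py '0 2 0 0 | 0 2 0 0 | 0 0 0 0' >/dev/null; python3 st.py
python3 inch.py '0 1 0 0 | 0 1 0 0 | 0 0 0 0' >/dev/null; python3 st.py
python3 -c "
from m import *
crop('side','s4',260,140,160,120,5)"
```

```text
t 13.07 nest x -4.7 y -72.0 z 13.5  F -0.0 -0.6 0.4 gap 0.00
t 13.32 nest x -4.7 y -70.3 z 13.5  F 0.4 -0.7 0.3 gap 0.00
```

View pics/s4.png

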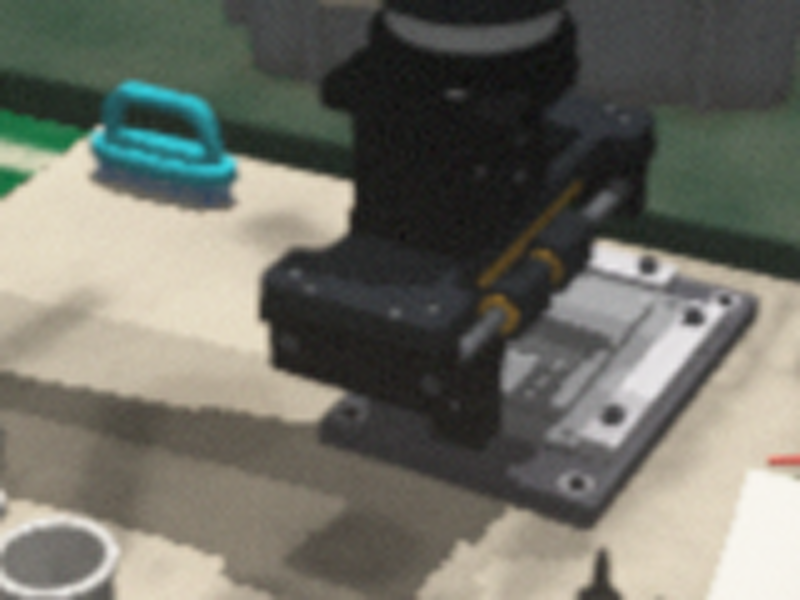

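```bash
python3 inch.py '0 1.5 0 0 | 0 1.5 0 0 | 0 0 0 0' >/dev/null; python3 st.py
python3 inch.py '0 1 0 0 | 0 1 0 0 | 0 0 0 0' >/dev/null; python3 st.py
```

```text
t 13.62 nest x -4.7 y -67.0 z 13.5  F 0.7 -0.2 -0.3 gap 0.00
t 13.87 nest x -4.6 y -65.3 z 13.5  F 0.0 -0.1 0.2 gap 0.00
```

```bash
python3 inch.py '0 1 0 0 | 0 1 0 0 | 0 0 0 0' >/dev/null; python3 st.py
python3 inch.py '0 1 0 0 | 0 1 0 0 | 0 0 0 0' >/dev/null; python3 st.py
python3 -c "
from m import *
crop('top','t4',265,95,100,100,6)"
```

```text
t 14.12 nest x -4.6 y -64.7 z 13.5  F -0.5 -3.7 0.4 gap 0.00
t 14.37 nest x -4.6 y -64.7 z 13.5  F -0.5 -6.7 2.4 gap 0.00
```

View pics/t4.png

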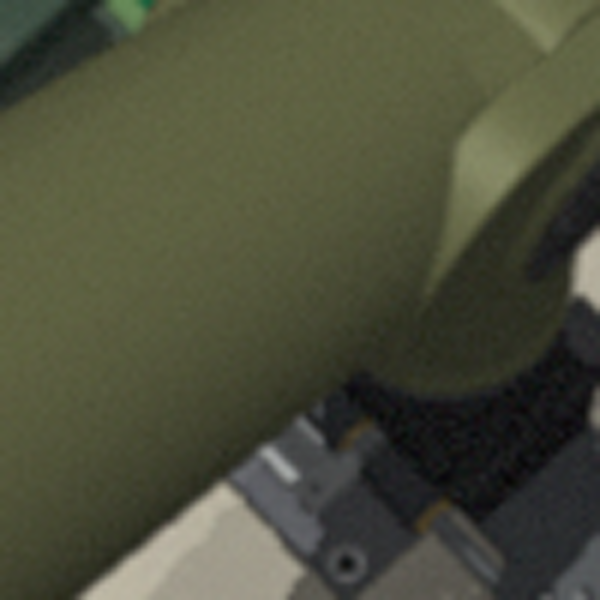

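```bash
python3 inch.py '0 -10 0 0 | 0 -10 0 0 | 0 0 -23 0 | 0 0 -23 0 | 34 28 0 0 | 34 28 0 0 | 30 28 0 0 | 0 0 0 0' 0.6 >/dev/null; python3 st.py
python3 inch.py '0 0 20 0 | 0 0 20 0 | 0 0 6 0 | 0 0 0 0 | 0 0 0 0' >/dev/null; python3 st.py
```

```text
t 15.08 nest x -106.6 y 8.0 z 58.9  F -0.1 1.2 -0.2 gap 0.52
t 15.50 nest x -98.5 y -1.0 z 13.9  F 0.0 0.4 -0.5 gap 0.60
```

```bash
python3 inch.py '-7 2 0 0 | -7 0 0 0 | -7 0 0 0 | -5 0 0 0 | -4 0 0 0 | -3 0 0 0 | 0 0 0 0' >/dev/null; python3 st.py
python3 inch.py '-2 0 0 0 | -1.5 0 0 0 | 0 0 0 0' >/dev/null; python3 st.py
python3 inch.py '-1 0 0 0 | -1 0 0 0 | -1 0 0 0 | 0 0 0 0' >/dev/null; python3 st.py
```

```text
t 16.08 nest x -65.1 y 1.0 z 13.6  F 0.1 0.2 -0.6 gap 0.60
t 16.33 nest x -62.3 y 1.4 z 13.6  F -0.2 0.2 0.2 gap 0.60
t 16.67 nest x -61.1 y 1.4 z 13.4  F -4.5 -0.2 3.7 gap 0.60
```

```bash
python3 inch.py '-1 0 0 0 | -1 0 0 0 | 0 0 0 0' >/dev/null; python3 st.py
python3 inch.py '15 0 0 0 | 15 0 0 0 | 0 0 -23 0 | 0 0 -23 0 | -28 -30 0 0 | -30 -30 0 0 | -34 -32 0 0 | 0 0 0 0' 0.0 >/dev/null; python3 st.py
python3 inch.py '0 0 20 0 | 0 0 20 0 | 0 0 5 0 | 0 0 0 0 | 0 0 0 0' >/dev/null; python3 st.py
```

```text
t 16.92 nest x -60.9 y 1.5 z 13.2  F -9.4 -1.0 7.4 gap 0.60
t 17.58 nest x 7.3 y -96.8 z 61.2  F -0.1 -1.7 0.2 gap 0.08
t 18.00 nest x 0.6 y -86.7 z 14.7  F 0.5 0.6 0.9 gap 0.01
```

```bash
python3 inch.py '3 6 1 0 | 2 5 0 0 | 0 4 0 0 | 0 3 0 0 | 0 2 0 0 | 0 2 0 0 | 0 1 0 0 | 0 0 0 0' >/dev/null; python3 st.py
python3 inch.py '0 1 0 0 | 0 1 0 0 | 0 1 0 0 | 0 0 0 0' >/dev/null; python3 st.py
```

```text
t 18.67 nest x -4.6 y -64.8 z 13.6  F -1.1 -1.9 1.9 gap 0.01
t 19.00 nest x -4.6 y -64.6 z 13.6  F -1.6 -8.0 4.1 gap 0.01
```

```bash
python3 inch.py '0 -10 0 0 | 0 -5 0 0 | 0 0 -16 0 | 0 0 -16 0 | 20 20 0 0 | 0 19 0 0 | 0 0 0 0 | 0 0 0 0' >/dev/null; python3 st.py
python3 inch.py '0 0 10 0 | 0 0 8 0 | 0 0 3 0 | 0 0 0 0' >/dev/null; python3 st.py
python3 inch.py '0 0 1 0 | 0 0 1 0 | 0 0 0 0' >/dev/null; python3 st.py
python3 inch.py '0 0 1 0 | 0 0 1 0 | 0 0 0 0' >/dev/null; python3 st.py
```

```text
t 19.67 nest x -25.0 y -34.7 z 45.6  F 0.0 0.1 -0.2 gap 0.01
t 20.00 nest x -25.0 y -38.1 z 23.3  F 0.0 0.1 -0.6 gap 0.00
t 20.25 nest x -24.4 y -37.0 z 22.6  F 0.4 0.5 -0.3 gap 0.00
t 20.50 nest x -24.3 y -36.8 z 22.4  F -4.5 -2.7 13.0 gap 0.01
```

```bash
python3 inch.py '0 0 -14 0 | -22 38 0 0 | -22 38 0 0 | 0 0 0 0 | 0 0 8 0 | 0 0 3 0 | 0 0 0 0 | 0 0 0 0' >/dev/null; python3 st.py
python3 inch.py '0 0 1 0 | 0 0 1 0 | 0 0 0 0' >/dev/null; python3 st.py
python3 inch.py '0 0 1 0 | 0 0 0 0' >/dev/null; python3 st.py
```

```text
t 21.17 nest x 16.7 y 33.7 z 23.4  F -1.0 0.2 0.6 gap 0.01
t 21.42 nest x 17.0 y 34.2 z 22.5  F -2.8 -1.4 4.6 gap -0.00
t 21.58 nest x 17.0 y 34.1 z 22.5  F -4.4 -3.1 11.8 gap 0.00
```

```bash
python3 inch.py '0 0 -10 0 | 0 0 -25 0 | 0 0 -35 0 | 0 0 -38 0 | 0 0 -38 0 | 0 0 -38 0 | 0 0 0 0' >/dev/null
python3 inch.py '38 -12 0 0 | 38 -12 0 0 | 38 -12 0 0 | 38 -12 0 0 | 38 -12 0 0 | 20 0 0 0 | 0 0 0 0 | 0 0 0 0' >/dev/null; python3 st.py
python3 - <<'E'
from m import *
for n in("top","side"):
    a=cv2.imread(f"pics/{n}0.png");b=r.camera(n);cv2.imwrite(f"pics/{n}9.png",b)
    m=(np.abs(a.astype(int)-b).max(2)>40).astype(np.uint8)
    k,_,st,_=cv2.connectedComponentsWithStats(m,connectivity=8)
    print(n,[s.tolist() for s in st[1:] if s[4]>8])
# compare with expected home edges: gradient along predicted flange/register outline, shifted
b=cv2.GaussianBlur(cv2.cvtColor(r.camera("top"),cv2.COLOR_BGR2GRAY),(0,0),.7).astype(np.float32)
def line(x0,y0,x1,y1,z,nx,ny):
    out=[]
    for d in np.arange(-5,5.1,1):
        t=np.linspace(.1,.9,60);P=np.array([toworld(x0+(x1-x0)*k+d*nx,y0+(y1-y0)*k+d*ny,z) for k in t])
        q=proj("top",P).astype(np.float32);out.append(cv2.remap(b,q[:,:1],q[:,1:],1).mean())
    return np.round(out).astype(int)
print("near",line(-48,-58,-48,62,17,1,0));print("right",line(-48,-58,42,-58,17,0,1))
print("pad/register near",line(-36,-46,-36,50,22,1,0))
E
```

```text
t 22.83 nest x -193.8 y -24.2 z 204.8  F 0.2 0.4 0.3 gap 0.01
top [[125, 68, 16, 6, 56], [101, 71, 38, 27, 554], [86, 71, 119, 95, 4074], [142, 73, 33, 14, 240], [139, 80, 11, 7, 21], [98, 87, 16, 16, 47], [209, 89, 19, 61, 712], [93, 96, 10, 12, 50], [92, 103, 45, 28, 600], [283, 117, 64, 63, 1440], [90, 119, 14, 9, 49], [124, 123, 18, 14, 167], [100, 143, 2, 6, 10], [83, 145, 5, 10, 30], [312, 146, 5, 4, 15], [22, 150, 281, 250, 27644], [125, 189, 9, 11, 39], [109, 196, 20, 14, 85], [186, 234, 10, 22, 102], [174, 248, 8, 6, 19], [235, 359, 41, 41, 1483], [174, 374, 11, 14, 52], [236, 390, 12, 10, 73]]
side [[25, 0, 5, 4, 10], [114, 0, 42, 52, 1077], [277, 0, 18, 3, 39], [255, 4, 40, 10, 251], [48, 9, 15, 8, 96], [154, 16, 4, 6, 16], [246, 21, 51, 58, 1360], [298, 54, 11, 12, 76], [286, 63, 13, 7, 28], [282, 67, 37, 19, 185], [0, 70, 62, 40, 929], [0, 72, 5, 8, 24], [254, 76, 6, 3, 12], [271, 78, 10, 6, 17], [274, 83, 16, 33, 417], [54, 84, 5, 19, 49], [0, 134, 22, 30, 170], [197, 183, 106, 44, 1753], [283, 189, 54, 35, 588], [317, 190, 8, 2, 13], [338, 191, 59, 36, 988], [24, 213, 98, 26, 899], [0, 214, 151, 44, 2083]]
near [ 99 100 103 111 123 137 152 163 171 174 176]
right [ 98  97  97  99 104 113 127 143 157 167 172]
pad/register near [172 167 160 155 152 154 160 166 171 174 175]
```

```bash
python3 -c "
from bench import r
print(r.sign_off())"
```

```text
the job is handed in; nothing more can be done
None
```

The cover was tipped over the nest's front edge and pushed home against the back and side bars. It lies flat at seated height: two opposite corners probed at 22.4 and 22.5 mm. Before-and-after pictures show the cups, bottle and brush unmoved; a shadow made the bolt harder to check, but the tool never went near it. Handed in at about 23 s.

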